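# Index the cup carousel by one station

### The arm

A 7-joint arm with a two-finger parallel gripper is mounted at the origin on a cart in front of the work surface, level with it; the furniture and walls round the work are solid. World frame = base frame: x ahead of the robot, y to its left, z up, the work surface at z = 0. Lengths are in m, angles in rad, forces in N, time in s.
With the tool pointing down it reaches from about 0.35 to 0.9 m from the base axis. Payload 7.2 kg.
Tool frame: the origin (TCP) lies at the very end of the fingers, on their centre line; the grasp point (between the pads) lies 19 mm behind it; z points along the fingers, y is the line along which they close (so a half turn about z gives the same grasp; the last joint's range is limited). The gripper opens to 85 mm and grips with 20 to 120 N. Pads are 22 mm wide; open, the fingers measure 114 mm over their backs; the gripper's body (76 mm by 85 mm) begins 54 mm behind the grasp point. The pads swing forward as they close: fully open they stand 13 mm farther back than shut.
Start: joints at [-1.304, 0.411, -0.013, 1.596, 0.006, 1.134, -0.082], TCP at [0.205, 0.59, 0.231] pointing down, gripper open.
Joint ranges: [-2.95, 2.95], [-0.29, 1.99], [-1.47, 1.44], [0.14, 2.54], [-1.03, 4.17], [0.13, 1.85], [-2.86, 2.86]. Speed limits (rad/s): [2.39, 2.39, 3.01, 3.01, 3.14, 3.14, 3.14].

### API

Orientations are given as a 3x3 rotation matrix whose columns are the frame's x, y, z axes.
In Python, from plant import status, eyes, ticket gives the robot as it stands.
- The arm moves only by the tool drive_tool, never from a script. Its argument "deltas" is text: rows parted by semicolons, each of 7 numbers parted by spaces: the closure, from 0 (fully open) to 1 (shut), then the shift along the tool's x, y, z in m, then the turn, a rotation vector about the tool's x, y, z in degrees. In form: hand tx ty tz ax ay az; .... A call has 1 to 5 rows; each row is the pose to reach, as a shift and turn from the pose commanded when the call began, along the tool's axes at that moment; what a row does not reach only later rows make up. A row lasts 1/8 s, in which the tool goes at most 62.5 mm and 10.7 degrees, less where a joint would pass 70% of its speed; a pose out of reach is approached as far as the arm can. A call with a gripper value outside its range is refused whole. The fingers move at their own pace and stop on an object; "newtons" is the grip in N (left out, the last holds). Time passes only in rows, so rows that repeat a pose let the fingers close. It gives the time, the measured TCP pose, the force, the opening and the grip force at its end, in the units of the state.
- status.get_state(): the state, without advancing time (a new reading comes with each control period).
- eyes.snapshot(name): name is "scene" or "top" or "wrist"; returns the picture (420x560x3 uint8, red, green, blue); there is no depth.
- eyes.camera_info(name): a dict with "fx", "fy", "cx", "cy" (pixels), "R" (3x3) and "t" (3): a world point X has camera coordinates R X + t. Camera axes: x right, y down, z forward; pixel columns grow to the right and rows downward; lengths in m; the calibration is good to about 2 mm. The wrist camera is an equidistant fisheye: a pixel r from the principal point sees the ray r / f radians off the axis. A picture is of the moment at which its call begins: read the wrist's pose just before it. camera_info takes no time and is no camera call; for the wrist camera it gives the pose at the moment of the call.
- ticket.hand_in(): hands the job in; it is judged then, once.
The state is a dict: "time": time; "joint_pos": joint angles; "joint_vel": joint speeds; "joint_efforts": joint torques, N m; "tcp_pos": TCP position; "orientation": TCP orientation; "ft_force": force on the tool from outside, world axes, zero at the start; "torque": the same for the moment, N m; "grip_width": finger opening in m; "grasp_force": force on a finger pad.
Only numpy, scipy, OpenCV 4.12 (cv2) and the standard library are available. Lean on these libraries where they do the work, as an engineer would, in place of code of your own. Each camera call takes 0.05 s, during which the arm holds its last target. There are 200 camera calls.

### The job

The mustard-yellow cup is wanted at the red pointer of the cup carousel. Pull the black index knob up against its spring, turn the carousel by the knob to the next station so that the yellow cup comes to the red pointer, and let the pin spring fully home in the hole there, so that the table is locked again. The hole is hidden under the table and not exactly in line with the pointer, so find it by feel, without ever forcing the pin hard down on the plate or sideways in a hole; do not touch the cups or disturb the things standing around.

Things in the scene. Friction and masses are not known exactly. Their poses are not given: they have to be found in the camera images.
- carousel_base: Fixed black foot of the cup carousel, a disc of 236 mm diameter standing on the worktop; origin on the turning axis at worktop height. Its x axis points horizontally from the axis to the red pointer (an upright red tab 24 mm wide, 151 mm from the axis, 44 mm tall). z is up.
- turntable_centre (a point): Turning axis of the carousel at the top surface of the wooden disc (260 mm diameter), 36 mm above the worktop. A small steel hub stands 9 mm above it. Turns with the disc.
- turntable (a joint): Angle of the wooden disc in rad, positive counter-clockwise from above, 0 at the start (pin in the home hole). Stations are 60 degrees (1.047) apart; end stops at -1.35 and 1.35. Bearing friction takes about 1.5 N at the knob, and the pin rubbing on the index plate about 2 N more; the disc stays where it is left.
- index_knob (a joint): How far the index knob is pulled up, in m: 0 = pin home in a hole (locked), 0.010 = pin tip resting on the hidden index plate, 0.016 = upper stop. The spring pulls it down with 6 N at 0, 8 N at 0.010, 9 N at 0.016. Below 0.010 the pin still catches in its hole. Let go between holes it rests at 0.010, and drops by itself (damped, about 0.1 s) when over a hole.
- knob_grip (a point): Centre of the black index knob: upright cylinder, 26 mm diameter, 24 mm tall; this point is 12 mm below its top, 84 mm above the worktop when home. Below it a 10 mm stem and a 24 mm collar (collar top at 62 mm). It sits on the disc 85 mm from the axis, across the disc from the red pointer at the start (towards -x of carousel_base), and swings round with the disc.
- pin_tip (a point): Lower tip of the blunt index pin, 9 mm thick, under the knob and hidden by the disc. Holes in the hidden plate, 13 mm wide along the arc, are only at the start angle and one station to either side; those two lie within 7 degrees of +60 and -60 degrees of disc angle, the exact place unknown until the pin drops. Pin on plate stands at most 25 N, down or sideways.
- pointer_station (a point): Fixed point on the disc's top surface, 85 mm from the axis in the direction of the red pointer: the axis of the cup that is at the pointer should be here, give or take 22 mm.
- yellow_cup_axis (a point): Underside centre of the round bowl of the mustard-yellow espresso cup (bowl 62 mm wide, 56 mm tall, with an ear). It starts one station (60 degrees) to the left or right of the red pointer, 85 mm from the turning axis, loose in a low wire ring (67 mm wide) on the disc.
- yellow_cup: The mustard-yellow espresso cup, 63x82x56 mm with its ear; origin at the underside, 10 mm from the bowl's axis towards the ear (ear along its -y). z is up.
- blue_cup: Dark blue-grey espresso cup of the same shape, stands at the red pointer at the start.
- white_cup: White espresso cup of the same shape, one station from the red pointer, on the other side of it than the yellow one.
- milk_pitcher: Steel milk pitcher, 75x96x96 mm, stands on the worktop in front of the espresso machine, origin at the underside centre. That machine is solid, 0.47 m tall, and fills x from 0.46 on and y from -0.16 to 0.12: swing the arm round in front of it.
- tamper: Coffee tamper with a red-brown wooden handle, 58 mm wide, 90 mm tall, stands in front of the espresso machine, origin at the underside centre.

How it is judged:
On the way, in this order (a step that is already met when the one before it is completed fails the run):
1. the index knob is pulled up clear of the home hole (value of joint index_knob above 0.009 m and value of joint turntable between -0.3 and 0.3 rad), for 0.05 s.
2. the disc is turned with the pin out, at least half way to a neighbouring station (value of joint index_knob above 0.007 m and (value of joint turntable above 0.55 rad or value of joint turntable below -0.55 rad)), for 0.05 s.
At the end, for the whole second after the job is handed in: The index knob is down within 2 mm (pin home in a hole, disc locked and at rest), the axis of the yellow cup is within 22 mm of the point by the red pointer, and all three cups stand upright (within 0.15 rad) on the disc (value of joint index_knob below 0.002 m and horizontal distance between yellow_cup_axis and pointer_station below 0.022 m and velocity of joint turntable between -0.02 and 0.02 rad/s and angle between each of yellow_cup, blue_cup, white_cup's own z axis and vertical below 0.15 rad and height (world z) of each of yellow_cup, blue_cup, white_cup above 0.03 m); the robot touches nothing.
It fails at once if the pin is forced against the index plate with more than 25 N (contact force between index_pin and anything else above 25 N).
It fails at once if the robot touches a cup (more than 1 N) (contact force between any of the fingers, the arm and yellow_cup above 1 N or contact force between any of the fingers, the arm and blue_cup above 1 N or contact force between any of the fingers, the arm and white_cup above 1 N).
It fails at once if a cup tips over or leaves the disc (angle between any of yellow_cup, blue_cup, white_cup's own z axis and vertical above 0.4 rad or height (world z) of any of yellow_cup, blue_cup, white_cup below 0.025 m).
It fails at once if the milk pitcher or the tamper is moved by more than 15 mm (distance of any of milk_pitcher, tamper from where it was at the start of the episode above 0.015 m).
It also fails if it takes over 54 s, if anything falls off the work surface, if the arm or the gripper's body presses on something with over 40 N, if the wrist force passes 120 N, or if a joint passes its speed limit or range.

## Working session

There is one attempt and no reset: what is moved stays moved. The work goes in short steps, Python scripts to look and compute and a tool call to move; the robot and the scene stay as the last step left them, time stands still between calls to the robot, and variables do not carry over. Pictures are saved under pics/ and viewed, at most 10 in all, crops included, and the job is handed in when it is done.

Besides the shell and the picture viewer there is one more tool, called after ">>>" as a command line: name --argument value ..., lists and objects as JSON in quotes. drive_tool: Moves the arm, as the interface text tells. Its arguments: {"type":"object","properties":{"deltas":{"type":"string"},"newtons":{"type":"number"}},"required":["deltas"]}

```bash
mkdir -p pics
python3 - <<'E'
from plant import status, eyes
import cv2, numpy as np
s=status.get_state(); print(s)
for n in("scene","top"):
    c=eyes.camera_info(n); print(n,{k:np.round(v,3).tolist() for k,v in c.items()})
    cv2.imwrite(f"pics/{n}0.png",eyes.snapshot(n)[:,:,::-1])
E
```

```text
{'time': 0.0, 'joint_pos': array([-1.30420256,  0.41191496, -0.0126768 ,  1.59706406,  0.00558373,
        1.13429079, -0.0821748 ]), 'joint_vel': array([-0.00015039, -0.00105898,  0.00068264, -0.00106313, -0.00020675,
        0.00090669, -0.00063434]), 'joint_efforts': array([ 1.30645112e-03, -6.00645804e+01,  6.82679471e-01, -2.99392104e+01,
        1.37613161e-02,  1.10524212e-02, -4.01796314e-06]), 'tcp_pos': array([0.20524825, 0.58980383, 0.23043567]), 'orientation': array([[-9.44481652e-01,  3.28563883e-01, -4.28645811e-04],
       [ 3.28564142e-01,  9.44480330e-01, -1.58482035e-03],
       [-1.15867190e-04, -1.63767138e-03, -9.99998652e-01]]), 'ft_force': array([ 0.14485615, -0.29306995,  0.15397243]), 'torque': array([ 0.00836341, -0.021425  , -0.00520179]), 'grasp_force': 0.0, 'grip_width': 0.0850663044810194}
scene {'fx': 500.443, 'fy': 500.443, 'cx': 285.595, 'cy': 209.07, 'R': [[0.805, -0.593, 0.014], [-0.408, -0.572, -0.712], [0.429, 0.568, -0.702]], 't': [-0.307, 0.358, 1.011]}
top {'fx': 436.124, 'fy': 436.124, 'cx': 275.234, 'cy': 203.957, 'R': [[0.004, -0.999, -0.039], [-0.996, -0.001, -0.086], [0.086, 0.039, -0.996]], 't': [0.191, 0.52, 0.889]}
```

```bash
ls
```

```text
pics
```

View pics/top0.png

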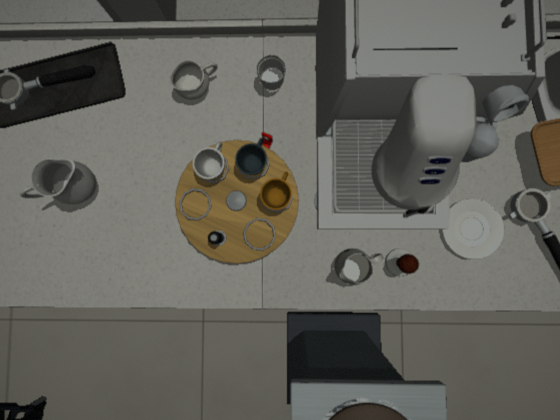

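View pics/scene0.png

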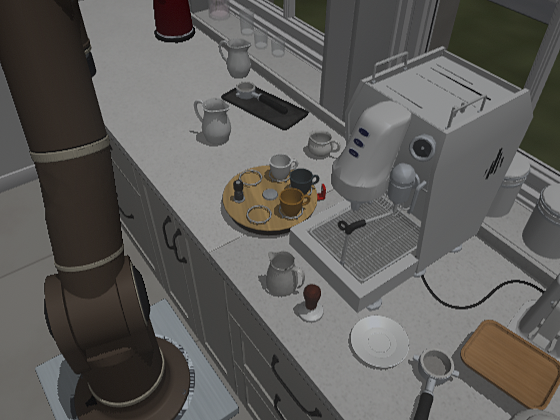

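Top view: hub (236,200), knob (215,238), red pointer (266,140), yellow cup (276,193) clockwise of the pointer, so the disc must turn CCW (+). The scene view agrees, with the knob at (238,187). Next I measure the points.

```bash
cat > h.py <<'E'
import numpy as np, cv2
from plant import status, eyes
def ray(c,u,v,fish=False):
    d=np.array([(u-c["cx"])/c["fx"],(v-c["cy"])/c["fy"],1.])
    if fish:
        r=np.hypot(d[0],d[1]); d=np.array([d[0]/r*np.sin(r),d[1]/r*np.sin(r),np.cos(r)]) if r>1e-9 else np.array([0,0,1.])
    R=np.array(c["R"]);return -R.T@np.array(c["t"]),R.T@d
def plane(c,u,v,z,fish=False):
    o,d=ray(c,u,v,fish); return o+d*(z-o[2])/d[2]
def blob(m,near,rad):
    yy,xx=np.mgrid[:m.shape[0],:m.shape[1]]
    m=m&(np.hypot(xx-near[0],yy-near[1])<rad)
    n,l,st,ce=cv2.connectedComponentsWithStats(m.astype(np.uint8))
    i=1+np.argmax(st[1:,4]); return ce[i],st[i],l==i
E
python3 - <<'E'
from h import *
c=eyes.camera_info("top"); im=cv2.imread("pics/top0.png")
hsv=cv2.cvtColor(im,cv2.COLOR_BGR2HSV); H,S,V=[hsv[:,:,i].astype(int) for i in range(3)]
wood=((H>8)&(H<25)&(S>60)&(V>60))
ce,st,m=blob(wood,(236,200),75)
cn=max(cv2.findContours(m.astype(np.uint8),cv2.RETR_EXTERNAL,cv2.CHAIN_APPROX_NONE)[0],key=cv2.contourArea)
hull=cv2.convexHull(cn)
P=np.array([plane(c,*p[0],.036)[:2] for p in hull.astype(float)])
# circle fit
A=np.c_[2*P,np.ones(len(P))]; s=np.linalg.lstsq(A,(P**2).sum(1),rcond=None)[0]
print("disc",s[:2],"R",np.sqrt(s[2]+s[:2]@s[:2]))
ce,st,_=blob((S<50)&(V>70),(236,200),13); print("hub",ce,st,plane(c,*ce,.045))
ce,st,_=blob(((H<8)|(H>172))&(S>120),(266,140),14); print("red",ce,st,plane(c,*ce,.035))
ce,st,_=blob((V<50),(215,238),14); print("knob dark",ce,st,plane(c,*ce,.09))
for z,n in((.1,(216,236)),):pass
ce,st,_=blob((H>8)&(H<25)&(S>140),(276,193),18); print("yel",ce,st,plane(c,*ce,.08))
cv2.imwrite("pics/topz.png",cv2.resize(im[130:270,170:310],(560,560),interpolation=cv2.INTER_CUBIC))
cs=eyes.camera_info("scene"); i2=cv2.imread("pics/scene0.png")
cv2.imwrite("pics/scz.png",cv2.resize(i2[150:250,210:340],(780,600),interpolation=cv2.INTER_CUBIC))
cv2.imwrite("pics/z.png",np.hstack([cv2.resize(im[205:255,190:240],(400,400),interpolation=cv2.INTER_NEAREST),cv2.resize(i2[165:215,215:265],(400,400),interpolation=cv2.INTER_NEAREST)]))
E
```

```text
disc [0.52562111 0.27326798] R 0.12905452431937423
hub [235.83934426 200.2557377 ] [226 191  20  20 305] [0.52554822 0.27259679 0.045     ]
red [266.69811321 139.91509434] [262 132  10  16 106] [0.65420349 0.21011153 0.035     ]
knob dark [215.76521739 237.83478261] [208 232  16  13 115] [0.44770635 0.30514531 0.09      ]
yel [275.33064516 192.94700461] [259 177  34  33 868] [0.53679766 0.18968349 0.08      ]
```

View pics/z.png

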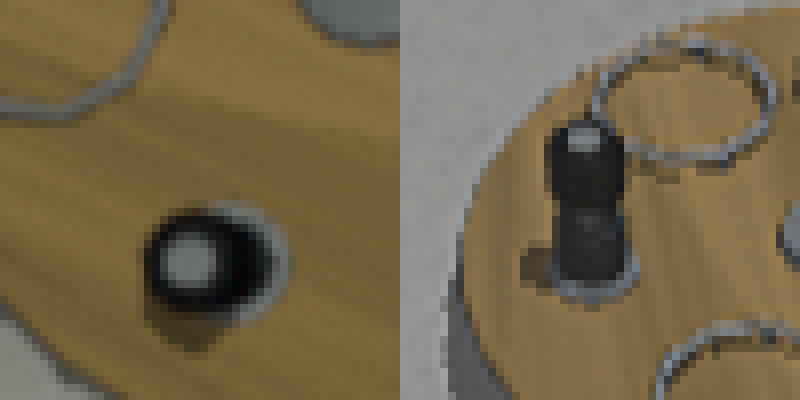

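Run:
```python
from h import *
ct=eyes.camera_info("top");cs=eyes.camera_info("scene")
a=plane(ct,212.8+.3,237.4,.096); b=plane(cs,237.3-.3,181.4-.5,.096); print(a,b)
o1,d1=ray(ct,213,237.4);o2,d2=ray(cs,237,181); 
t=np.linalg.lstsq(np.c_[d1,-d2],o2-o1,rcond=None)[0]; print("tri",o1+d1*t[0],o2+d2*t[1])
C=np.array([.5256,.2729])
for k in(a,b): v=k[:2]-C; print(np.hypot(*v),np.degrees(np.arctan2(*v[::-1])))
for n,p in(("red",[.6542,.2101]),("yel",[.5368,.1897])):
    v=np.array(p)-C; print(n,np.hypot(*v),np.degrees(np.arctan2(*v[::-1])))
```

```text
[0.44848099 0.30929363 0.096     ] [0.45154321 0.31421143 0.096     ]
tri [0.44843475 0.30851674 0.10132144] [0.44832298 0.30859358 0.10133452]
0.08527506841535978 154.73666690048043
0.08480001487799096 150.8457177616122
red 0.14311463936299462 -26.027918980068858
yel 0.08395046158300737 -82.33319573818575
```

>>> drive_tool --deltas "0.4 -0.06 -0.037 0.012 0 0 2; 0.4 -0.12 -0.074 0.024 0 0 4; 0.4 -0.18 -0.111 0.036 0 0 6.3; 0.4 -0.24 -0.148 0.048 0 0 6.3; 0.4 -0.29 -0.172 0.06 0 0 6.3" --newtons 20

```text
time: 0.72
tcp_pos: [0.4035, 0.3525, 0.1769]
orientation: [[-0.903, 0.43, 0.0], [0.43, 0.903, 0.0], [0.0, 0.0, -1.0]]
ft_force: [1.1, 0.1, 0.3]
grip_width: 0.0512
grasp_force: 0.0
```

>>> drive_tool --deltas "0.4 -0.03 -0.011 0 0 0 0; 0.4 -0.03 -0.011 0 0 0 0; 0.4 -0.03 -0.011 0 0 0 0"

```text
time: 1.1
tcp_pos: [0.4243, 0.332, 0.177]
orientation: [[-0.903, 0.43, -0.001], [0.43, 0.903, 0.0], [0.001, -0.0, -1.0]]
ft_force: [-0.0, -0.2, 0.1]
grip_width: 0.0511
grasp_force: 0.0
```

Run:
```python
from h import *
s=status.get_state();print(s["time"],s["tcp_pos"],s["orientation"].round(4).tolist(),s["grip_width"],s["ft_force"],s["joint_pos"].round(2))
c=eyes.camera_info("wrist");print({k:np.round(v,3).tolist() for k,v in c.items()})
im=eyes.snapshot("wrist");cv2.imwrite("pics/w1.png",im[:,:,::-1])
```

```text
1.1 [0.42434763 0.33199893 0.17696318] [[-0.903, 0.4297, -0.0007], [0.4297, 0.903, 0.0002], [0.0007, -0.0001, -1.0]] 0.05107289292464887 [-0.0296854  -0.18419485  0.11283933] [-0.85  0.32  0.12  1.88 -0.05  0.95  0.42]
{'fx': 325.192, 'fy': 325.192, 'cx': 278.496, 'cy': 207.336, 'R': [[0.429, 0.903, 0.001], [0.854, -0.406, 0.326], [0.295, -0.139, -0.945]], 't': [-0.482, -0.252, 0.251]}
```

View pics/w1.png

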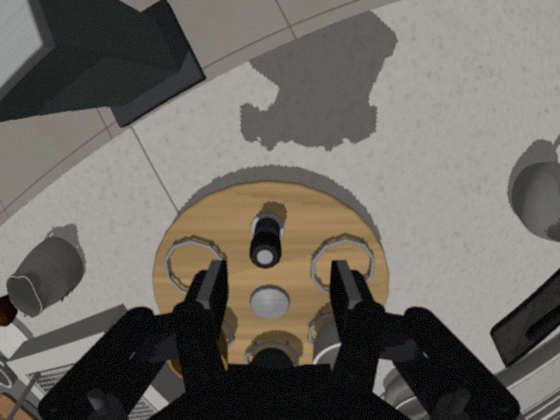

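```bash
cat >> h.py <<'E'
def knob(near,z,name,rad=22):
    c=eyes.camera_info("wrist"); s=status.get_state(); im=eyes.snapshot("wrist"); cv2.imwrite(name,im[:,:,::-1])
    g=im.astype(int).max(2)
    return c,s,im,g
E
python3 - <<'E'
from h import *
c=eyes.camera_info("wrist"); im=cv2.imread("pics/w1.png"); g=im.astype(int).max(2)
ce,st,_=blob(g>100,(264,257),9); print(ce,st)
for u,v in (ce,(264.5,256)):
    k=plane(c,u,v,.096,True); print(k)
h=plane(c,269.5,298,.045,True); print("hub",h)
s=status.get_state(); R=s["orientation"]
d=k-s["tcp_pos"]; d[2]=0; print("shift tool",R.T@d)
cv2.imwrite("pics/w1z.png",cv2.resize(im[200:320,220:320],(600,720)[:2] if 0 else (500,600),interpolation=cv2.INTER_CUBIC))
E
```

```text
[264.39181287 256.6374269 ] [257 250  16  14 171]
[0.44908092 0.30793939 0.096     ]
[0.44861576 0.30826367 0.096     ]
hub [0.51745996 0.27753687 0.045     ]
shift tool [-3.25413185e-02 -1.13240437e-02 -2.33628967e-05]
```

View pics/w1z.png

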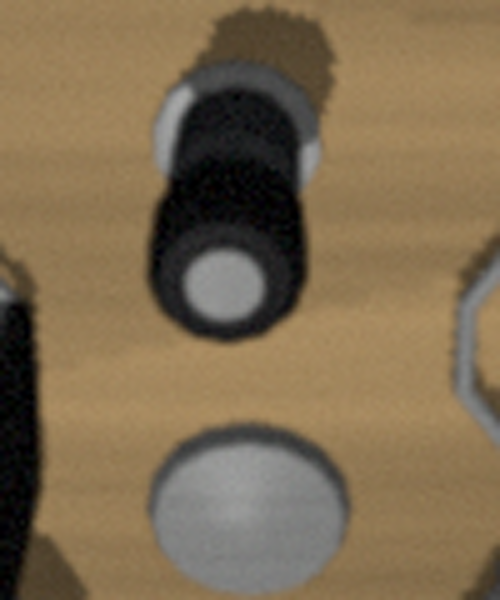

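>>> drive_tool --deltas "0.4 -0.033 -0.011 0.02 0 0 -0.5; 0.4 -0.033 -0.011 0.04 0 0 -0.5; 0.4 -0.033 -0.011 0.05 0 0 -0.5; 0.4 -0.033 -0.011 0.05 0 0 -0.5; 0.4 -0.033 -0.011 0.05 0 0 -0.5"

```text
time: 1.78
tcp_pos: [0.4499, 0.3082, 0.1278]
orientation: [[-0.907, 0.421, 0.001], [0.421, 0.907, 0.001], [-0.0, 0.001, -1.0]]
ft_force: [-0.1, -0.7, 0.1]
grip_width: 0.0515
grasp_force: 0.0
```

Run:
```python
from h import *
s=status.get_state();print(s["time"],s["tcp_pos"],s["orientation"].round(4).tolist(),s["ft_force"])
c=eyes.camera_info("wrist");
im=eyes.snapshot("wrist")[:,:,::-1].copy();cv2.imwrite("pics/w2.png",im)
print(status.get_state()["tcp_pos"])
g=im.astype(int).max(2)
# predict
X=np.array([.449,.308,.096]);p=np.array(c["R"])@X+c["t"];r=np.hypot(p[0],p[1]);th=np.arctan2(r,p[2])
u,v=c["cx"]+c["fx"]*th*p[0]/r,c["cy"]+c["fy"]*th*p[1]/r;print(u,v)
ce,st,_=blob(g>100,(u,v),14); print(ce,st); k=plane(c,*ce,.096,True); print(k)
d=k-s["tcp_pos"];d[2]=0;print(s["orientation"].T@d)
u,v=int(u),int(v);cv2.imwrite("pics/w2z.png",cv2.resize(im[v-80:v+80,u-100:u+100],(600,480),interpolation=cv2.INTER_CUBIC))
```

```text
1.775 [0.4499366  0.3082328  0.12779835] [[-0.907, 0.4212, 0.0006], [0.4212, 0.907, 0.0008], [-0.0002, 0.001, -1.0]] [-0.12333071 -0.70708742  0.13205272]
[0.45013451 0.30807461 0.12792019]
278.3835941156433 244.68305649224794
[277.58361775 245.52559727] [268 237  20  18 293]
[0.44930457 0.30733518 0.096     ]
[ 1.95190973e-04 -1.08031401e-03 -1.06158596e-06]
```

View pics/w2z.png

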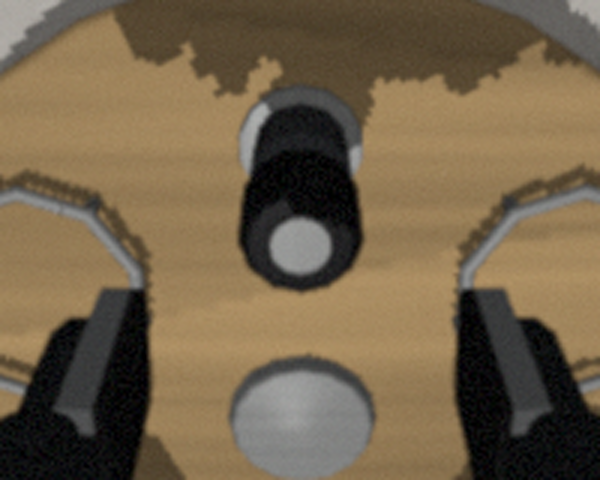

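>>> drive_tool --deltas "0.4 0 -0.0007 0.03 0 0 0; 0.4 0 -0.0007 0.06 0 0 0; 0.4 0 -0.0007 0.06 0 0 0; 0.58 0 -0.0007 0.06 0 0 0; 0.64 0 -0.0007 0.06 0 0 0"

```text
time: 2.45
tcp_pos: [0.4506, 0.3073, 0.0686]
orientation: [[-0.906, 0.422, 0.002], [0.422, 0.906, 0.002], [-0.001, 0.002, -1.0]]
ft_force: [0.2, 0.2, 0.3]
grip_width: 0.0307
grasp_force: 0.0
```

>>> drive_tool --deltas "0.67 0 0 0 0 0 0; 0.69 0 0 0 0 0 0; 0.72 0 0 0 0 0 0; 0.72 0 0 0 0 0 0"

```text
time: 2.95
tcp_pos: [0.4503, 0.3072, 0.0679]
orientation: [[-0.906, 0.422, 0.001], [0.422, 0.906, 0.001], [-0.001, 0.001, -1.0]]
ft_force: [-0.1, -0.0, 6.6]
grip_width: 0.0249
grasp_force: 19.4
```

>>> drive_tool --deltas "0.8 0 0 0 0 0 0; 0.8 0 0 -0.003 0 0 0; 0.8 0 0 -0.006 0 0 0; 0.8 0 0 -0.010 0 0 0; 0.8 0 0 -0.0135 0 0 0" --newtons 45

```text
time: 3.58
tcp_pos: [0.4498, 0.3065, 0.0806]
orientation: [[-0.906, 0.422, -0.0], [0.422, 0.906, -0.0], [-0.0, -0.0, -1.0]]
ft_force: [4.6, 2.9, -11.2]
grip_width: 0.0239
grasp_force: 44.6
```

>>> drive_tool --deltas "0.8 0 0 0 0 0 0; 0.8 0 0 0 0 0 0"

```text
time: 3.82
tcp_pos: [0.4499, 0.3066, 0.0807]
orientation: [[-0.906, 0.422, 0.0], [0.422, 0.906, -0.0], [-0.0, 0.0, -1.0]]
ft_force: [3.5, 2.5, -8.9]
grip_width: 0.0245
grasp_force: 44.7
```

>>> drive_tool --deltas "0.8 0 -0.0015 -0.0005 0 0 -1; 0.8 -0.0001 -0.003 -0.0005 0 0 -2; 0.8 -0.0001 -0.003 -0.0005 0 0 -2"

```text
time: 4.2
tcp_pos: [0.4486, 0.3037, 0.0811]
orientation: [[-0.921, 0.39, -0.0], [0.39, 0.921, -0.0], [0.0, -0.0, -1.0]]
ft_force: [4.7, 1.2, -8.7]
grip_width: 0.024
grasp_force: 44.8
```

>>> drive_tool --deltas "0.8 -0.0004 -0.0059 0 0 0 -4; 0.8 -0.0012 -0.0118 0 0 0 -8; 0.8 -0.0024 -0.0177 0 0 0 -12; 0.8 -0.0038 -0.0234 0 0 0 -16; 0.8 -0.0056 -0.0291 0 0 0 -20"

```text
time: 4.82
tcp_pos: [0.4426, 0.2753, 0.0813]
orientation: [[-0.999, 0.05, 0.001], [0.05, 0.999, 0.001], [-0.001, 0.001, -1.0]]
ft_force: [4.9, 3.8, -9.5]
grip_width: 0.0243
grasp_force: 44.8
```

>>> drive_tool --deltas "0.8 -0.0007 -0.0059 0 0 0 -4; 0.8 -0.0015 -0.0118 0 0 0 -8; 0.8 -0.0026 -0.0177 0 0 0 -12; 0.8 -0.004 -0.0234 0 0 0 -16; 0.8 -0.0058 -0.0291 0 0 0 -20"

```text
time: 5.45
tcp_pos: [0.4467, 0.2463, 0.0813]
orientation: [[-0.955, -0.295, 0.0], [-0.295, 0.955, 0.001], [-0.001, 0.001, -1.0]]
ft_force: [4.6, 4.1, -10.2]
grip_width: 0.0243
grasp_force: 44.8
```

>>> drive_tool --deltas "0.8 0 0 0 0 0 0; 0.8 0 0 0 0 0 0"

```text
time: 5.7
tcp_pos: [0.4468, 0.2461, 0.0813]
orientation: [[-0.956, -0.293, 0.0], [-0.293, 0.956, 0.001], [-0.001, 0.001, -1.0]]
ft_force: [4.6, 3.2, -8.8]
grip_width: 0.0244
grasp_force: 44.9
```

>>> drive_tool --deltas "0.8 -0.0008 -0.0059 0 0 0 -4; 0.8 -0.0017 -0.0111 0 0 0 -7.5; 0.8 -0.0017 -0.0111 0.001 0 0 -7.5; 0.8 -0.0017 -0.0111 0.0022 0 0 -7.5; 0.8 -0.0017 -0.0111 0.0022 0 0 -7.5"

```text
time: 6.32
tcp_pos: [0.451, 0.2357, 0.0787]
orientation: [[-0.91, -0.415, -0.001], [-0.415, 0.91, -0.0], [0.001, 0.0, -1.0]]
ft_force: [0.1, 4.8, -8.5]
grip_width: 0.0245
grasp_force: 45.0
```

>>> drive_tool --deltas "0.67 0 0 0 0 0 0; 0.67 0 0 0 0 0 0; 0.67 0 0 0 0 0 0" --newtons 20

```text
time: 6.7
tcp_pos: [0.4518, 0.2352, 0.0793]
orientation: [[-0.91, -0.414, 0.0], [-0.414, 0.91, -0.0], [-0.0, -0.0, -1.0]]
ft_force: [0.0, -0.5, 0.3]
grip_width: 0.0282
grasp_force: 0.0
```

Run:
```python
from h import *
s=status.get_state();print(s["time"],s["tcp_pos"],s["grip_width"],s["ft_force"],s["grasp_force"])
a=eyes.snapshot("wrist")[:,:,::-1];b=eyes.snapshot("scene")[:,:,::-1]
cv2.imwrite("pics/a1.png",a);cv2.imwrite("pics/b1.png",b)
z=np.hstack([cv2.resize(a[170:330,180:380],(400,320)),cv2.resize(b[145:255,200:340],(400,320))])
cv2.imwrite("pics/ab1.png",z)
```

```text
6.7 [0.45182441 0.23515694 0.07934059] 0.028245279462740736 [ 0.04042263 -0.53240755  0.30961398] 0.0
```

View pics/ab1.png

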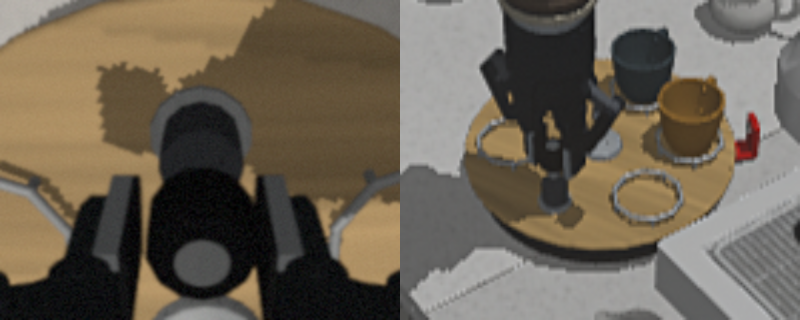

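```bash
cat > chk.py <<'E'
from h import *
import sys
s=status.get_state();R=s["orientation"]
a=eyes.snapshot("wrist")[:,:,::-1];cv2.imwrite(f"pics/c{s['time']:.2f}.png",a)
g=a.astype(int).max(2)[285:325,255:310]; m=(g>55).astype(np.uint8)
n,l,st,ce=cv2.connectedComponentsWithStats(m)
print("t",s["time"],"tool angle",round(180+np.degrees(np.arctan2(-R[1,0],-R[0,0]))-155,2),"F tool",(R.T@s["ft_force"]).round(1),"w",round(s["grip_width"],4),s["grasp_force"])
for i in range(1,n):
    if st[i,4]>60: print("blob",ce[i].round(1)+[255,285],st[i])
E
python3 chk.py
```

```text
t 6.8 tool angle 49.49 F tool [ 0.3 -0.5 -0.9] w 0.0281 0.0
blob [280.3 301.6] [ 12   6  28  23 501]
blob [283.3 318. ] [  0  18  55  22 570]
```

>>> drive_tool --deltas "0.67 0 -0.0008 0 0 0 -0.5; 0.67 0 -0.0016 0 0 0 -1; 0.67 0 -0.0024 0 0 0 -1.6"

```text
time: 7.22
tcp_pos: [0.4523, 0.2346, 0.0791]
orientation: [[-0.897, -0.442, 0.0], [-0.442, 0.897, 0.002], [-0.001, 0.002, -1.0]]
ft_force: [-2.9, 5.7, -0.3]
grip_width: 0.028
grasp_force: 3.0
```

```bash
python3 chk.py
```

```text
t 7.225 tool angle 51.21 F tool [0.1 6.4 0.3] w 0.028 3.0176562205451773
blob [282.2 301.3] [ 14   5  28  23 505]
blob [281.4 317.8] [  0  15  55  25 584]
```

>>> drive_tool --deltas "0.67 0 -0.0006 0 0 0 -0.4; 0.67 0 -0.0012 0 0 0 -0.8; 0.67 0 -0.0018 0 0 0 -1.2"

```text
time: 7.65
tcp_pos: [0.4531, 0.2331, 0.0791]
orientation: [[-0.888, -0.461, 0.0], [-0.461, 0.888, 0.002], [-0.001, 0.002, -1.0]]
ft_force: [-0.7, 6.0, -0.3]
grip_width: 0.0281
grasp_force: 2.7
```

```bash
python3 chk.py
```

```text
t 7.65 tool angle 52.42 F tool [-2.1  5.6  0.3] w 0.0281 2.743188895183266
blob [282.  301.3] [ 13   5  29  23 505]
blob [281.5 317.9] [  0  15  55  25 580]
```

>>> drive_tool --deltas "0.67 0 -0.0008 0 0 0 -0.5; 0.67 0 -0.0016 0 0 0 -1; 0.67 -0.0001 -0.0024 0 0 0 -1.6"

```text
time: 8.07
tcp_pos: [0.4543, 0.2309, 0.079]
orientation: [[-0.874, -0.485, 0.0], [-0.485, 0.874, 0.002], [-0.001, 0.001, -1.0]]
ft_force: [-2.0, 6.2, -1.0]
grip_width: 0.028
grasp_force: 2.8
```

```bash
python3 chk.py
```

```text
t 8.075 tool angle 54.02 F tool [-1.2  6.4  1. ] w 0.028 2.8277882364636753
blob [282.  301.4] [ 13   5  29  23 500]
blob [281.6 317.9] [  0  16  55  24 581]
```

>>> drive_tool --deltas "0.67 0 -0.0008 0 0 0 -0.5; 0.67 0 -0.0016 0 0 0 -1; 0.67 -0.0001 -0.0024 0 0 0 -1.6"

```text
time: 8.5
tcp_pos: [0.4555, 0.2281, 0.0788]
orientation: [[-0.861, -0.509, -0.0], [-0.509, 0.861, 0.001], [0.0, 0.001, -1.0]]
ft_force: [-1.6, 2.8, -2.3]
grip_width: 0.0281
grasp_force: 1.0
```

```bash
python3 chk.py
```

```text
t 8.5 tool angle 55.6 F tool [-0.1  3.2  2.3] w 0.0281 1.0204474018269138
blob [281.7 300.6] [ 13   4  28  24 507]
blob [281.9 317.1] [  0  14  55  26 696]
```

>>> drive_tool --deltas "0.67 0 0 0 0 0 0; 0.67 0 0 0 0 0 0"

```text
time: 8.8
tcp_pos: [0.4558, 0.2269, 0.0789]
orientation: [[-0.862, -0.507, -0.0], [-0.507, 0.862, -0.001], [0.0, -0.0, -1.0]]
ft_force: [-0.3, 0.7, -1.3]
grip_width: 0.028
grasp_force: 0.4
```

```bash
python3 chk.py; python3 -c "
import cv2,glob,numpy as np
f=sorted(glob.glob('pics/c*.png'),key=lambda s:float(s[6:-4]));print(f[-1])
cv2.imwrite('pics/cc.png',np.hstack([cv2.resize(cv2.imread(p)[200:340,200:360],(400,350)) for p in (f[-3],f[-1])]))"
```

```text
t 8.8 tool angle 55.48 F tool [-0.1  0.7  1.3] w 0.028 0.35999237559735775
blob [281.  292.2] [ 13   0  27  17 383]
blob [281.7 312.7] [   0    4   55   36 1229]
pics/c8.80.png
```

View pics/cc.png

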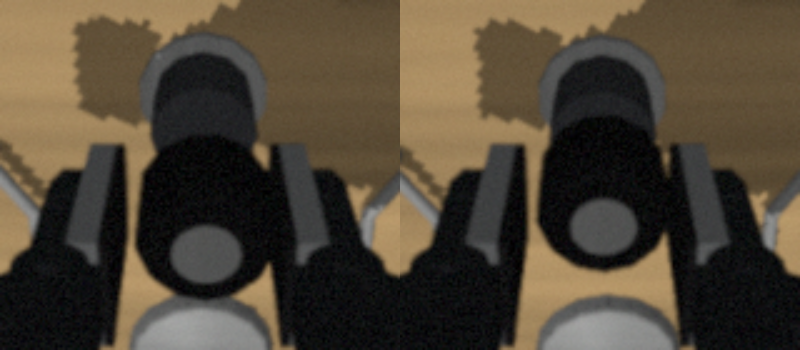

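The right-hand crop shows the knob top at (603,226), against (206,253) in the left crop. The pin has dropped and the side force is gone, so I release and retreat.

>>> drive_tool --deltas "0.64 0 0.001 0 0 0 0; 0.5 0 0.001 0 0 0 0; 0.4 0 0.001 0 0 0 0; 0.4 0 0.001 -0.01 0 0 0; 0.4 0 0.001 -0.05 0 0 0"

```text
time: 9.48
tcp_pos: [0.454, 0.2276, 0.1283]
orientation: [[-0.861, -0.508, -0.004], [-0.508, 0.861, -0.002], [0.004, 0.0, -1.0]]
ft_force: [-0.3, 1.3, -0.5]
grip_width: 0.0514
grasp_force: 0.0
```

>>> drive_tool --deltas "0.4 0.04 0 -0.06 0 0 0; 0.4 0.09 0 -0.1 0 0 0; 0.4 0.14 0 -0.12 0 0 0; 0.4 0.14 0 -0.12 0 0 0; 0.4 0.14 0 -0.12 0 0 0"

```text
time: 10.1
tcp_pos: [0.3351, 0.1574, 0.2498]
orientation: [[-0.862, -0.508, 0.002], [-0.508, 0.862, 0.001], [-0.003, -0.0, -1.0]]
ft_force: [0.2, -0.5, -1.1]
grip_width: 0.0514
grasp_force: 0.0
```

Run:
```python
from h import *
s=status.get_state();print(s["time"],s["tcp_pos"],s["ft_force"],np.abs(s["joint_vel"]).max())
t=eyes.snapshot("top")[:,:,::-1];b=eyes.snapshot("scene")[:,:,::-1]
cv2.imwrite("pics/t2.png",t);cv2.imwrite("pics/b2.png",b)
cv2.imwrite("pics/fin.png",np.hstack([cv2.resize(t[120:280,160:320],(400,400)),cv2.resize(b[140:260,210:330],(400,400))]))
```

```text
10.1 [0.33508681 0.15743663 0.24980536] [ 0.19709022 -0.45674602 -1.10866094] 0.04786343804333246
```

View pics/fin.png

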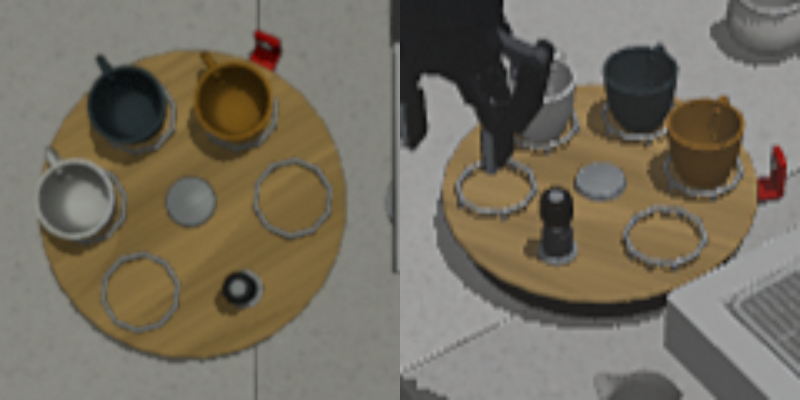

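Run:
```python
from h import *
ct=eyes.camera_info("top");cs=eyes.camera_info("scene")
def ctr(f,n,r=5):
    g=cv2.imread(f).astype(float).max(2);u,v=map(int,n);w=np.clip(g[v-r:v+r+1,u-r:u+r+1]-75,0,None)
    return None
def sp(f,n,th,r):
    ce,st,_=blob(cv2.imread(f).astype(int).max(2)>th,n,r);return ce
for a,na,b,nb in(("pics/top0.png",(213,237.4),"pics/scene0.png",(237,181)),("pics/t2.png",(255.4,235),"pics/b2.png",(256.8,198.5))):
    p,q=sp(a,na,70,3.5),sp(b,nb,70,3.2);o1,d1=ray(ct,*p);o2,d2=ray(cs,*q)
    t=np.linalg.lstsq(np.c_[d1,-d2],o2-o1,rcond=None)[0];x=o1+d1*t[0];y=o2+d2*t[1];print(p,q,x,y)
    e=x[:2]-[.5258,.2728];print(np.hypot(*e),np.degrees(np.arctan2(e[1],e[0]))%360)
s=status.get_state();print(s["time"],np.abs(s["joint_vel"]).max())
```

```text
[213.41935484 237.4516129 ] [237.13636364 180.63636364] [0.44832027 0.30730636 0.10350598] [0.44814417 0.30742739 0.10352648]
0.08481626199843967 155.9937275053552
[254.89655172 234.68965517] [256.6        198.13333333] [0.45395219 0.22796244 0.09871823] [0.4550463  0.22721109 0.09867014]
0.0846907011641084 211.9667632846994
10.2 0.018443725734815994
```

>>> drive_tool --deltas "0.4 0 0 0 0 0 0; 0.4 0 0 0 0 0 0; 0.4 0 0 0 0 0 0"

```text
time: 10.58
tcp_pos: [0.3347, 0.1573, 0.2486]
orientation: [[-0.861, -0.508, -0.001], [-0.508, 0.861, -0.0], [0.001, 0.0, -1.0]]
ft_force: [0.1, -0.4, 0.5]
grip_width: 0.0513
grasp_force: 0.0
```

```bash
python3 -c "
from plant import ticket
print(ticket.hand_in())"
```

```text
the job is handed in; nothing more can be done
None
```

I turned the carousel about +56° (measured from the images), which brought the yellow cup to the red pointer; the pin dropped by itself into the hole there, the arm is clear, and the job is handed in at about 10.6 s (no verdict was returned).

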